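Load the stepped reagent rack with caps level

ROBOT

A 7-joint arm with a two-finger parallel gripper is mounted at the origin on a cart in front of the work surface, level with it; the furniture and walls round the work are solid. World frame = base frame: x ahead of the robot, y to its left, z up, the work surface at z = 0. Lengths are in m, angles in rad, forces in N, time in s.
With the tool pointing down it reaches from about 0.425 to 1.025 m from the base axis. Payload 9.4 kg.
Tool frame: the origin (TCP) lies midway between the tips of the shut fingers; the grasp point (between the pads) lies bot.grip_depth behind it (bot.grip_depth is the distance from the TCP to the grasp point, in m); z points along the fingers, y is the line along which they close (so a half turn about z gives the same grasp; the last joint's range is limited). The gripper opens to 85 mm and grips with 20 to 120 N. Pads are 22 mm wide; open, the fingers measure 114 mm over their backs; the gripper's body (76 mm by 85 mm) begins 54 mm behind the grasp point. The pads swing forward as they close: fully open they stand 13 mm farther back than shut.
Start: joints at [1.045, 0.599, -0.003, 1.599, 0.002, 0.943, -0.08], TCP at [0.315, -0.653, 0.231] pointing down, gripper open.
Joint ranges: [-2.57, 2.57], [-0.35, 1.97], [-1.29, 1.29], [0.11, 2.56], [-1.05, 4.19], [0.11, 1.86], [-2.63, 2.63]. Speed limits (rad/s): [2.22, 2.22, 3.01, 3.01, 3.14, 3.14, 3.14].

INTERFACE

Orientations are given as a rotation vector (axis times angle).
In Python, from rig import bot, imaging gives the robot as it stands. The module is installed in compiled form; this text tells all that it offers. Calls block until the motion is done:
- bot.move_to(position, orientation): joint-space move of the TCP to a pose.
- bot.move_linear(position, ori=None, v=0.15): straight line of the TCP; ori=None keeps the orientation; v is the mean speed in m/s.
- bot.movej(angles): joint-space move.
- bot.grip(opening, grasp_force=None): finger opening in m; grasp_force is the grip in N (None keeps the last); returns when the fingers have stopped.
- bot.wait(seconds).
- bot.solve_ik(position, orientation): joint angles nearest the present ones, or None.
- imaging.get_image(name): name is "scene" or "top"; returns a dict with "pixels" (384x512x3 uint8, red, green, blue), "z_map" (384x512 float32, m along the optical axis (not along the pixel's ray), 0 where there is no reading), "vfov" (degrees; the focal length in pixels is half the picture's height over the tangent of half this angle, whatever the lens; pixels are square), "cx", "cy" (the principal point, pixels), "dist_coeffs" ([k1, k2, p1, p2, k3] as OpenCV has them; the pictures are not rectified), "R" (3x3) and "t" (3): a world point X has camera coordinates R X + t. Camera axes: x right, y down, z forward; pixel columns grow to the right and rows downward; lengths in m; the calibration is good to about 2 mm. A picture is of the moment at which its call begins.
A pose or a line that the arm cannot do raises bot.Unreachable and nothing moves.
- bot.job_done(): hands the job in; it is judged then, once.
Readings, each from a call of its own:
- bot.read_time(): time.
- bot.read_q(): joint angles.
- bot.read_qd(): joint speeds.
- bot.read_effort(): joint torques, N m.
- bot.read_position(): TCP position.
- bot.read_ee_rot(): TCP orientation.
- bot.read_wrist_force(): force on the tool from outside, world axes, zero at the start.
- bot.read_wrist_torque(): the same for the moment, N m.
- bot.read_grip_width(): finger opening in m.
- bot.read_gripper_force(): force on a finger pad.
Only numpy, scipy, OpenCV 4.12 (cv2) and the standard library are available. Lean on these libraries where they do the work, as an engineer would, in place of code of your own. Each camera call takes 0.05 s, during which the arm holds its last target. There are 200 camera calls.

TASK

Load the four fresh bottles from the bench mat into the stepped reagent rack in order of height, so that all their caps come level for the analyser's cap handler: the tallest bottle on the lowest step, the next tallest on the next step up, and so on to the smallest vial on the highest step. Stand each one upright in the middle of the round black pad of its step and let go of it; do not knock any bottle over, and leave the little white sample cup that stands between the rack and the mat where it is.

Things in the scene. Friction and masses are not known exactly. Their poses are not given: they have to be found in the camera images.
- amber_bottle_mid (a point): the tallest bottle: brown with a narrow black screw cap; body 47 mm in diameter and straight-sided to about 60 mm above the underside, total height 98 mm (the cap, 25 mm in diameter, is the top 20 mm). Loose, stands upright on the 2 mm thick bench mat at the start. The point is its centre, half-way up, 49 mm above its underside; z is its axis.
- buffer_bottle_mid (a point): the second tallest bottle: white with a narrow blue screw cap; body 43 mm in diameter, straight-sided to about 45 mm above the underside, total height 78 mm (cap 23 mm in diameter, top 18 mm). Loose, stands upright on the 2 mm thick bench mat at the start. The point is its centre, half-way up, 39 mm above its underside; z is its axis.
- control_bottle_mid (a point): the third bottle: brown, squat, with a wide red screw cap; body 33 mm in diameter, straight-sided to about 38 mm above the underside, total height 62 mm (cap 23 mm in diameter, top 14 mm). Loose, stands upright on the 2 mm thick bench mat at the start. The point is its centre, half-way up, 31 mm above its underside; z is its axis.
- small_vial_mid (a point): the smallest one: a white vial with a wide violet screw cap; body 25 mm in diameter, straight-sided to about 28 mm above the underside, total height 46 mm (cap 21 mm in diameter, top 12 mm). Loose, stands upright on the 2 mm thick bench mat at the start. The point is its centre, half-way up, 23 mm above its underside; z is its axis.
- step_low (a point): centre of the lowest step of the rack, on its top surface 14 mm above the bench; marked by a flush round black rubber pad 52 mm in diameter. The tread is 72 mm long along the row, 70 mm deep, with 4 mm high lips along front and back and a 4 mm bead on its down side. Axes as the rack's.
- step_second (a point): centre of the second lowest step of the rack, on its top surface 34 mm above the bench; marked by a flush round black rubber pad 48 mm in diameter. The tread is 70 mm long along the row, 70 mm deep, with 4 mm high lips along front and back and a 4 mm bead on its down side. Axes as the rack's.
- step_third (a point): centre of the third (second highest) step of the rack, on its top surface 50 mm above the bench; marked by a flush round black rubber pad 38 mm in diameter. The tread is 62 mm long along the row, 70 mm deep, with 4 mm high lips along front and back and a 4 mm bead on its down side. Axes as the rack's.
- step_high (a point): centre of the highest step of the rack, on its top surface 66 mm above the bench; marked by a flush round black rubber pad 30 mm in diameter. The tread is 56 mm long along the row, 70 mm deep, with 4 mm high lips along front and back and a 4 mm bead on its down side. Axes as the rack's.
- reagent_rack: stepped reagent rack, fixed to the bench: four grey treads between aluminium sheets, 266 mm long, 76 mm deep. Origin: centre of its underside; x across the row, y along the row to the low end (steps rise along -y), z up. It stands behind or in front of the mat, turned a little. Fingers have room in front of and behind a bottle (along x), not between neighbours.
- sample_cup_mid (a point): little white sample cup, 18 mm in diameter (rim) and 25 mm tall, loose, standing upright on the thin white bench sheet (0.8 mm) between the rack and the mat; to be left alone. The point is its centre, half-way up.

How it is judged:
At the end, for the whole second after the job is handed in: Each bottle stands upright (within 0.1 rad) on its own step, tallest on the lowest to smallest on the highest, its axis within 12 mm of the middle of the pad, its underside on the tread (within 4 mm), released and at rest; the sample cup stands within 20 mm of where it was (horizontal distance between amber_bottle_mid and step_low below 0.012 m and z of amber_bottle_mid in the frame of step_low between 0.045 and 0.053 m and angle between each of amber_bottle_mid, buffer_bottle_mid, control_bottle_mid, small_vial_mid's own z axis and vertical below 0.1 rad and linear speed of each of amber_bottle, buffer_bottle, control_bottle, small_vial below 0.02 m/s and contact force between the fingers and amber_bottle below 0.05 N and horizontal distance between buffer_bottle_mid and step_second below 0.012 m and z of buffer_bottle_mid in the frame of step_second between 0.035 and 0.043 m and contact force between the fingers and buffer_bottle below 0.05 N and horizontal distance between control_bottle_mid and step_third below 0.012 m and z of control_bottle_mid in the frame of step_third between 0.027 and 0.035 m and contact force between the fingers and control_bottle below 0.05 N and horizontal distance between small_vial_mid and step_high below 0.012 m and z of small_vial_mid in the frame of step_high between 0.019 and 0.027 m and contact force between the fingers and small_vial below 0.05 N and distance of sample_cup_mid from where it was at the start of the episode below 0.02 m and angle between sample_cup_mid's own z axis and vertical below 0.2 rad); the robot touches nothing.
It fails at once if a bottle was knocked over (angle between any of amber_bottle_mid, buffer_bottle_mid, control_bottle_mid, small_vial_mid's own z axis and vertical above 0.7 rad).
It fails at once if the sample cup was knocked over or pushed away (distance of sample_cup_mid from where it was at the start of the episode above 0.02 m or angle between sample_cup_mid's own z axis and vertical above 0.6 rad).
It also fails if it takes over 102 s, if anything falls off the work surface, if the arm or the gripper's body presses on something with over 40 N, if the wrist force passes 120 N, or if a joint passes its speed limit or range.

## Working session

There is one attempt and no reset: what is moved stays moved. The work goes in short steps, each a Python script; the robot and the scene stay as the last script left them, time stands still between calls to the robot, and variables do not carry over. Pictures are saved under pics/ and viewed, at most 14 in all, crops included, and the job is handed in when it is done.

```bash
mkdir -p pics
python3 - <<'E'
from rig import bot, imaging
import cv2,numpy as np
for n in("scene","top"):
    d=imaging.get_image(n); cv2.imwrite(f"pics/{n}0.png",d["pixels"][...,::-1]); np.savez(f"{n}0.npz",**d)
    print(n,d["vfov"],d["cx"],d["cy"],d["dist_coeffs"],np.round(-d["R"].T@d["t"],3),np.round(d["R"],3).tolist())
print(bot.grip_depth,bot.read_ee_rot(),bot.read_time(),bot.read_grip_width())
E
```

```text
scene 47.34616446612762 256.932989260003 191.44085740845998 [-0.01673278  0.          0.          0.          0.        ] [-0.007 -0.543  0.5  ] [[0.664, -0.748, 0.008], [-0.366, -0.334, -0.868], [0.652, 0.574, -0.496]]
top 45.49406602293734 251.4924589000045 185.9194162285004 [-0.18094595  0.          0.          0.          0.        ] [ 0.456 -0.029  0.997] [[0.022, -1.0, 0.018], [-0.995, -0.024, -0.092], [0.092, -0.016, -0.996]]
0.0187 [-3.06146433e+00 -6.98909060e-01  6.99746230e-04] 0.1 0.08531858115865745
```

View pics/scene0.png

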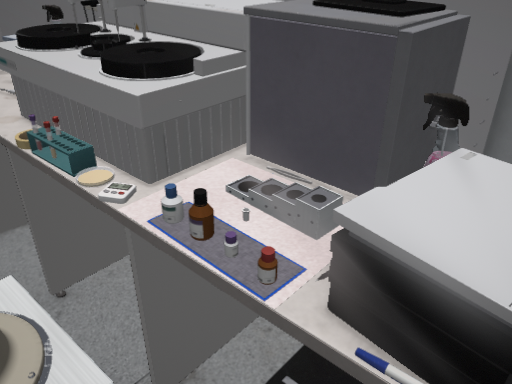

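View pics/top0.png

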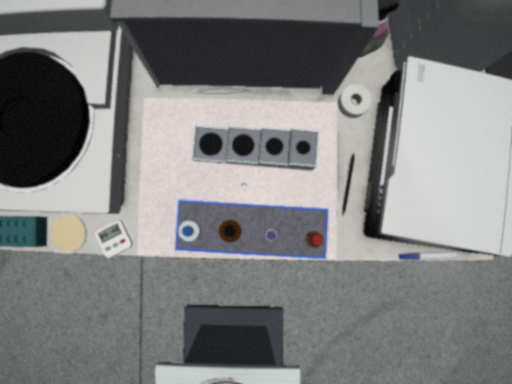

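The top view shows the pads at about (210,144), (243,145), (274,146) and (303,147). The caps are blue (189,231), black (230,231), violet (271,235) and red (316,240), and the cup is at (244,185). A tall box stands behind the rack.

```bash
cat > h.py <<'E'
import numpy as np, cv2
def ray(d,uv,z):
    f=d["pixels"].shape[0]/2/np.tan(np.radians(float(d["vfov"]))/2)
    K=np.array([[f,0,float(d["cx"])],[0,f,float(d["cy"])],[0,0,1]])
    n=cv2.undistortPoints(np.array([[uv]],float),K,np.array(d["dist_coeffs"],float)).ravel()
    c=-d["R"].T@d["t"]; r=d["R"].T@np.array([n[0],n[1],1])
    return c+r*(z-c[2])/r[2]
def cloud(d):
    f=d["pixels"].shape[0]/2/np.tan(np.radians(float(d["vfov"]))/2)
    K=np.array([[f,0,float(d["cx"])],[0,f,float(d["cy"])],[0,0,1]])
    v,u=np.mgrid[:384,:512]; n=cv2.undistortPoints(np.stack([u,v],-1).reshape(-1,1,2).astype(float),K,np.array(d["dist_coeffs"],float)).reshape(384,512,2)
    z=d["z_map"][...,None]; return (np.concatenate([n*z,z],-1)-d["t"])@d["R"]
def blob(mask,uv,r=20):
    m=np.zeros_like(mask,np.uint8); u,v=uv; m[v-r:v+r+1,u-r:u+r+1]=mask[v-r:v+r+1,u-r:u+r+1]
    n,l,s,c=cv2.connectedComponentsWithStats(m,connectivity=4)
    if n<2: return None,0
    k=1+np.argmax(s[1:,4]); return c[k],s[k,4]
E
python3 - <<'E'
from h import *
np.set_printoptions(precision=4,suppress=True)
d=dict(np.load("top0.npz")); p=d["pixels"].astype(int); g=p.sum(2)/3
hsv=cv2.cvtColor(d["pixels"],cv2.COLOR_RGB2HSV).astype(int); H,S,V=hsv[...,0],hsv[...,1],hsv[...,2]
C=cloud(d)
for uv,z in(((210,144),.014),((243,145),.034),((274,146),.050),((303,147),.066)):
    c,a=blob(g<55,uv,16); q=ray(d,c,z); print("pad",c,a,2e3*np.sqrt(a/np.pi)*np.linalg.norm(ray(d,c+[1,0],z)-q),q,C[uv[1],uv[0]])
for nm,uv,z,m in(("blue",(189,231),.080,(H>95)&(H<120)&(S>110)),("blk",(230,231),.100,g<40),("vio",(271,235),.048,(H>120)&(H<165)&(S>60)),("red",(316,240),.064,((H<8)|(H>170))&(S>120)),("cup",(244,185),.0258,g>0)):
    c,a=blob(m,uv,12); q=ray(d,c,z); print(nm,c,a,2e3*np.sqrt(a/np.pi)*np.linalg.norm(ray(d,c+[1,0],z)-q),q,C[uv[1],uv[0]])
# surroundings: column/row height maps
X=C.reshape(-1,3); X=X[d["z_map"].ravel()>0]
for x in np.arange(.3,1.1,.05):
    print("%.2f"%x,[ "%3d"%(1000*np.max(s[:,2])) if len(s:=X[(abs(X[:,0]-x)<.025)&(abs(X[:,1]-y)<.025)]) else "---" for y in np.arange(.4,-.55,-.05)])
big=cv2.resize(d["pixels"][90:270,130:350],None,fx=3.5,fy=3.3,interpolation=cv2.INTER_CUBIC); cv2.imwrite("pics/topc.png",big[...,::-1])
E
```

```text
pad [210.3228 143.6058] 378 47.85058772730705 [0.637  0.0472 0.014 ] [0.6362 0.048  0.0134]
pad [242.7224 144.6119] 335 44.04727507444379 [ 0.6328 -0.0235  0.034 ] [ 0.6319 -0.0241  0.034 ]
pad [273.976  145.8702] 208 34.24631384486593 [ 0.6289 -0.0892  0.05  ] [ 0.629  -0.0894  0.048 ]
pad [302.7698 147.0556] 126 26.406590733863762 [ 0.6251 -0.148   0.066 ] [ 0.6253 -0.1485  0.0658]
blue [187.0625 230.7188] 64 18.13423620473446 [0.4475 0.0833 0.08  ] [0.447  0.0797 0.0773]
blk [229.8295 230.6008] 258 35.39621692965158 [ 0.45   -0.0028  0.1   ] [ 0.4492 -0.0031  0.0967]
vio [271.0172 234.9828] 58 17.80132655994803 [ 0.4426 -0.0866  0.048 ] [ 0.4425 -0.0867  0.0461]
red [316.2569 239.4128] 109 24.311899518377633 [ 0.4355 -0.1784  0.064 ] [ 0.4343 -0.1779  0.0643]
cup [244. 185.] 625 60.096635091498754 [ 0.5471 -0.0283  0.0258] [ 0.5496 -0.0283 -0.0001]
0.30 ['-740', '-740', '-741', '-738', '-739', '-743', '-741', '-738', '-738', '-740', '-743', '-737', '-740', '-740', '-742', '-740', '-740', '-738', '-742']
0.35 ['-742', '-744', '-745', '-741', '-741', '-746', '-745', '-743', '-742', 
[... 1325 characters left out ...]
330']
0.85 ['---', '---', '---', ' 36', '  1', '---', '---', '---', '---', '---', '---', '---', '---', '244', '243', '352', '  6', '---', '---']
0.90 ['---', '---', '---', '---', '---', '---', '---', '---', '---', '---', '---', '---', '---', '---', '237', '251', '---', '---', '---']
0.95 ['---', '---', '---', '---', '---', '---', '---', '---', '---', '---', '---', '---', '---', '---', '---', '153', '---', '---', '---']
1.00 ['---', '---', '---', '---', '---', '---', '---', '---', '---', '---', '---', '---', '---', '---', '---', '---', '---', '---', '---']
1.05 ['---', '---', '---', '---', '---', '---', '---', '---', '---', '---', '---', '---', '---', '---', '---', '---', '---', '---', '---']
```

View pics/topc.png

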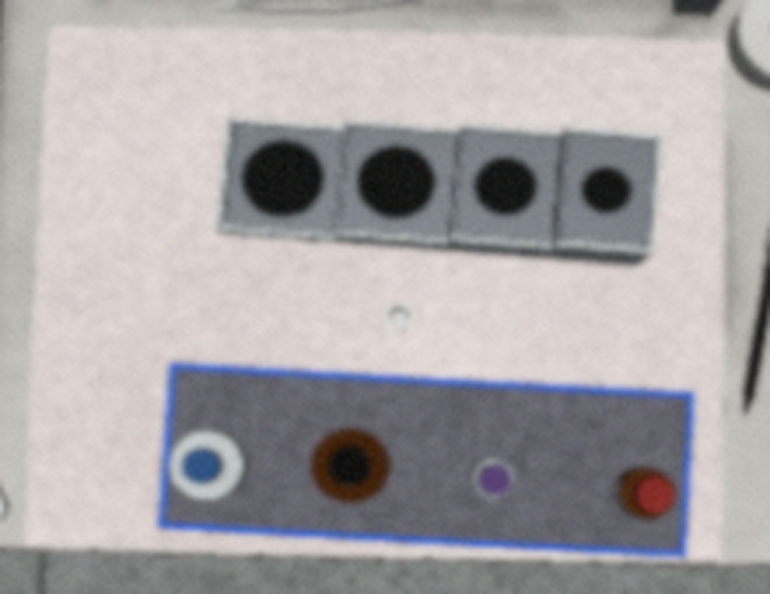

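```bash
cat >> h.py <<'E'
from scipy.spatial.transform import Rotation as Ro
PS=-0.061
def ori(s=1):
    y=s*np.array([np.cos(PS),np.sin(PS),0]); z=np.array([0,0,-1.]); return Ro.from_matrix(np.stack([np.cross(y,z),y,z],1)).as_rotvec()
# name: pick xy, pad xy, step z, TCP height above underside, diameter
B={"amber":((.450,-.0028),(.637,.0472),.014,.030,.047),"buffer":((.4475,.082),(.6328,-.0235),.034,.010,.043),
   "control":((.4355,-.1784),(.6289,-.0892),.050,.006,.033),"vial":((.4426,-.0866),(.6251,-.148),.066,.004,.025)}
E
python3 - <<'E'
from h import *
from rig import bot
np.set_printoptions(precision=3,suppress=True)
d=dict(np.load("top0.npz")); X=cloud(d)[d["z_map"]>0]
b=X[(X[:,2]>.05)&(X[:,0]>.68)&(abs(X[:,1]+.05)<.15)]; print("box front x by z",[(z,b[abs(b[:,2]-z)<.03][:,0].min().round(3) if (abs(b[:,2]-z)<.03).any() else None) for z in (.1,.2,.3,.37)])
d=dict(np.load("scene0.npz")); X=cloud(d)[d["z_map"]>0]
b=X[(X[:,2]>.05)&(X[:,0]>.68)&(X[:,0]<.9)&(abs(X[:,1]+.05)<.15)]; print("scene",[(z,np.percentile(b[abs(b[:,2]-z)<.03][:,0],2).round(3) if (abs(b[:,2]-z)<.03).any() else None) for z in (.1,.2,.3,.37)])
print("cup",ray(dict(np.load("top0.npz")),(243.7,186.4),.026))
for s in(1,-1):
    for n,(p,t,h,o,_) in B.items():
        for P in([*p,.002+o],[*p,.2],[*t,h+o],[*t,.2]): print(s,n,bot.solve_ik(P,ori(s)))
E
```

```text
box front x by z [(0.1, np.float64(0.756)), (0.2, np.float64(0.756)), (0.3, np.float64(0.756)), (0.37, np.float64(0.755))]
scene [(0.1, np.float64(0.758)), (0.2, np.float64(0.758)), (0.3, np.float64(0.758)), (0.37, np.float64(0.756))]
cup [ 0.544 -0.028  0.026]
1 amber [-0.072  0.651 -0.07   2.365  0.321  0.134 -0.507]
1 amber [ 0.179  0.344 -0.386  2.224  0.223  0.609 -0.431]
1 amber [-0.011  0.743 -0.234  1.921  0.324  0.514 -0.53 ]
1 amber [ 0.083  0.553 -0.37   1.82   0.263  0.817 -0.478]
1 buffer [-0.175  0.699 -0.189  2.355  0.9    0.155 -1.276]
1 buffer [ 0.027  0.354 -0.431  2.212  0.252  0.62  -0.648]
1 buffer [ 0.104  0.74  -0.24   1.933  0.336  0.507 -0.432]
1 buffer [ 0.191  0.546 -0.364  1.833  0.258  0.81  -0.365]
1 control [ 0.318  0.708 -0.072  2.325  0.407  0.119 -0.202]
1 control [ 0.528  0.362 -0.34   2.184  0.203  0.624 -0.018]
1 control [ 0.211  0.724 -0.244  1.924  0.322  0.531 -0.315]
1 control [ 0.279  0.545 -0.34   1.829  0.242  0.808 -0.244]
1 vial [ 0.199  0.711 -0.189  2.365  1.033  0.144 -1.036]
1 vial [ 0.35   0.343 -0.365  2.223  0.212  0.608 -0.231]
1 
[... 381 characters left out ...]
.164  2.37  -0.996  0.127 -2.502]
-1 buffer [ 0.479  0.528 -1.097  2.189  0.665  0.813  2.029]
-1 buffer [-0.367  0.795  0.499  1.965 -0.701  0.559 -2.584]
-1 buffer [-0.685  0.79   1.113  1.888 -0.841  1.026 -2.403]
-1 control [ 0.161  0.72   0.158  2.335 -0.845  0.139 -2.083]
-1 control [-0.141  0.387  0.555  2.223 -0.352  0.615 -2.531]
-1 control [-0.26   0.776  0.495  1.956 -0.659  0.574 -2.518]
-1 control [-0.58   0.792  1.113  1.884 -0.841  1.029 -2.3  ]
-1 vial [ 0.768  0.987 -1.106  2.33   1.382  0.862  1.731]
-1 vial [-0.674  0.548  1.121  2.278 -0.752  0.757 -2.224]
-1 vial [-0.171  0.762  0.501  1.934 -0.623  0.604 -2.462]
-1 vial [-0.482  0.801  1.113  1.867 -0.844  1.039 -2.212]
```

```bash
cat >> h.py <<'E'
from rig import bot, imaging
ZT=.21
def pick(n):
    p,t,h,o,D=B[n]; bot.grip(.085); bot.move_linear([*p,ZT],ori(),v=.25); bot.move_linear([*p,.002+o],ori(),v=.15)
    bot.grip(D-.02,30); print(n,"width",bot.read_grip_width(),"F",bot.read_gripper_force()); bot.move_linear([*p,ZT],ori(),v=.15)
def place(n,xy=None,gap=.0015):
    p,t,h,o,D=B[n]; t=xy or t
    bot.move_linear([*t,ZT],ori(),v=.15); bot.move_linear([*t,h+o+.02],ori(),v=.15); bot.move_linear([*t,h+o+gap],ori(),v=.04)
    print("F",np.round(bot.read_wrist_force(),2),bot.read_grip_width()); bot.grip(D+.014); bot.wait(.2); 
    bot.move_linear([*t,h+o+.03],ori(),v=.06); bot.move_linear([*t,ZT],ori(),v=.2); print(n,"t",bot.read_time())
E
python3 - <<'E'
from h import *
bot.move_linear([.315,-.653,.34],v=.2)
bot.move_to([.48,-.0028,.30],ori()); print(bot.read_time(),bot.read_position())
pick("amber")
d=imaging.get_image("scene"); cv2.imwrite("pics/s1.png",d["pixels"][...,::-1]); print(bot.read_time(),bot.read_position(),bot.read_grip_width())
E
```

```text
3.1833 [ 0.48032893 -0.00374085  0.29992922]
amber width 0.04554507448996588 F 29.560508967604164
7.0917 [ 0.44954515 -0.00281954  0.20927084] 0.045493025752510706
```

View pics/s1.png

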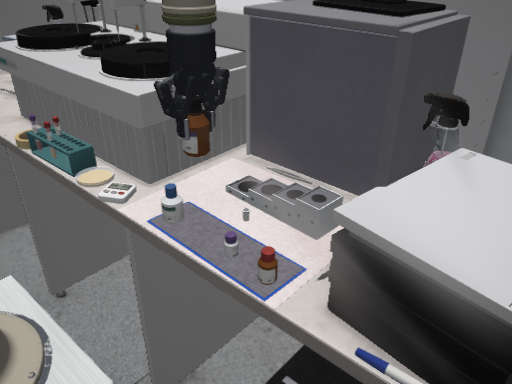

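The amber bottle is held upright at about (197,135), the other bottles are still standing, and the cup is at (246,214). I'll place the amber bottle next.

Run:
```python
from h import *
place("amber")
pick("buffer")
for n in("top","scene"):
    d=imaging.get_image(n); np.savez(n+"2.npz",**d); cv2.imwrite(f"pics/{n}2.png",d["pixels"][...,::-1])
    C=cloud(d); z=C[...,2]
    m=(abs(C[...,0]-.637)<.04)&(abs(C[...,1]-.047)<.035)&(z>.095)&(z<.125); print(n,m.sum(),np.median(C[m],axis=0) if m.any() else 0)
a=cv2.imread("pics/top2.png")[90:270,130:350]; b=cv2.imread("pics/scene2.png")[100:280,130:350]
cv2.imwrite("pics/c2.png",cv2.resize(np.vstack([a,b]),None,fx=1.65,fy=1.65))
```

```text
F [ 0.67  0.27 -2.34] 0.04553363485858405
amber t 12.2333
buffer width 0.04202823222835742 F 29.57179595134221
top 135 [0.63452288 0.04865735 0.10979518]
scene 113 [0.62979949 0.04597521 0.10808385]
```

View pics/c2.png

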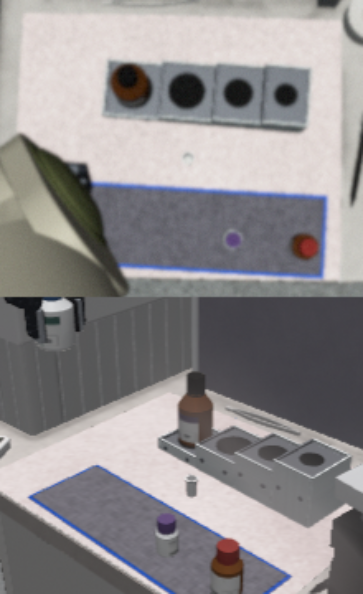

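The amber bottle stands upright on the low step, with its cap about 3 mm from the pad centre at most. The cup is in place and the buffer bottle is held. I'll continue with the rest.

Run:
```python
from h import *
place("buffer"); pick("control")
if abs(bot.read_grip_width()-.033)<.005: place("control"); pick("vial")
d=imaging.get_image("scene"); cv2.imwrite("pics/s3.png",cv2.resize(d["pixels"][100:300,130:380,::-1],None,fx=2.5,fy=2.5)); print(bot.read_time())
```

```text
F [-0.43 -0.42 -1.09] 0.04186416272473187
buffer t 22.2917
control width 0.031566379267263966 F 29.292975296848454
F [-0.04 -0.09 -0.05] 0.032031724678961794
control t 32.4833Traceback (most recent call last):
  File "<stdin>", line 3, in <module>
  File "h.py", line 28, in pick
    p,t,h,o,D=B[n]; bot.grip(.085); bot.move_linear([*p,ZT],ori(),v=.25); bot.move_linear([*p,.002+o],ori(),v=.15)
                                                                          ~~~~~~~~~~~~~~~^^^^^^^^^^^^^^^^^^^^^^^^^
rig.Unreachable: the arm cannot follow that straight line within its joint ranges
```

Run:
```python
from h import *
np.set_printoptions(precision=3,suppress=True)
d=imaging.get_image("scene"); cv2.imwrite("pics/s3.png",cv2.resize(d["pixels"][100:300,130:380,::-1],None,fx=2.5,fy=2.5)); print(bot.read_time(),bot.read_position())
p=B["vial"][0]
bot.move_linear([*p,.09],ori(),v=.2); print(bot.read_q())
for dy in(0,.2,-.2,.4,-.4):
    o=(Ro.from_rotvec([0,0,dy])*Ro.from_rotvec(ori())).as_rotvec()
    for z in(.006,.008,.010,.014): print(dy,z,bot.solve_ik([*p,z],o))
```

```text
33.8917 [ 0.444 -0.087  0.21 ]
[ 0.343  0.55  -0.386  2.317  0.584  0.364 -0.604]
0 0.006 [ 0.157  0.709 -0.129  2.368  0.887  0.108 -0.887]
0 0.008 [ 0.157  0.705 -0.13   2.367  0.852  0.111 -0.852]
0 0.01 [ 0.159  0.7   -0.132  2.367  0.826  0.116 -0.826]
0 0.014 [ 0.166  0.692 -0.142  2.365  0.793  0.127 -0.794]
0.2 0.006 [ 0.165  0.709 -0.141  2.367  0.924  0.115 -0.725]
0.2 0.008 [ 0.169  0.705 -0.146  2.367  0.903  0.121 -0.704]
0.2 0.01 [ 0.173  0.701 -0.153  2.366  0.887  0.127 -0.688]
0.2 0.014 [ 0.183  0.693 -0.167  2.364  0.863  0.14  -0.665]
-0.2 0.006 [ 0.155  0.709 -0.127  2.368  0.879  0.107 -1.079]
-0.2 0.008 [ 0.154  0.705 -0.125  2.368  0.836  0.109 -1.035]
-0.2 0.01 [ 0.151  0.7   -0.121  2.367  0.79   0.11  -0.989]
-0.2 0.014 [ 0.152  0.691 -0.122  2.366  0.728  0.117 -0.928]
0.4 0.006 [ 0.181  0.71  -0.164  2.366  0.982  0.129 -0.583]
0.4 0.008 [ 0.187  0.706 -0.172  2.365  0.968  0.136 -0.569]
0.4 0.01 [ 0.193  0.702 -0.181  2.365  0.955  0.143 -0.558]
0.4 0.014 [ 0.206  0.694 -0.2    2.363  0.936  0.158 -0.539]
-0.4 0.006 [ 0.199  0.711 -0.189  2.365  1.033  0.144 -1.436]
-0.4 0.008 [ 0.198  0.707 -0.189  2.365  1.002  0.146 -1.405]
-0.4 0.01 [ 0.198  0.703 -0.189  2.364  0.972  0.148 -1.374]
-0.4 0.014 [ 0.14   0.691 -0.106  2.367  0.663  0.109 -1.063]
```

View pics/s3.png

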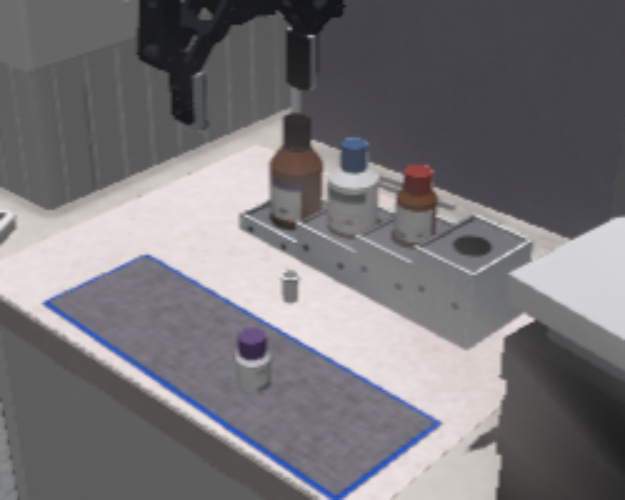

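The first three bottles stand upright in order, and the vial (253,360 in the crop) and the cup (290,287) are untouched. For the vial I'll pick with the tool turned 0.4 rad, which gives more joint margin.

Run:
```python
from h import *
np.set_printoptions(precision=4,suppress=True)
p,t,h,o,D=B["vial"]
R=(Ro.from_rotvec([0,0,.4])*Ro.from_rotvec(ori())).as_rotvec()
bot.move_linear([*p,.15],v=.2); bot.move_to([*p,.15],R)
try: bot.move_linear([*p,.006],R,v=.12)
except bot.Unreachable as e:
    print(e)
    for z in (.10,.07,.05,.035,.02,.006): bot.move_to([*p,z],R); print(bot.read_position())
bot.grip(D-.015,25); print("width",bot.read_grip_width(),bot.read_gripper_force(),bot.read_position())
try: bot.move_linear([*p,.15],R,v=.12)
except bot.Unreachable as e:
    print(e)
    for z in (.02,.035,.05,.10,.15): bot.move_to([*p,z],R)
bot.move_linear([*p,ZT],v=.15); bot.move_to([.55,-.12,ZT],ori())
d=imaging.get_image("scene"); cv2.imwrite("pics/s4.png",cv2.resize(d["pixels"][60:260,130:380,::-1],None,fx=2.5,fy=2.5)); print(bot.read_time(),bot.read_grip_width())
```

```text
width 0.023912260696784503 25.426699668119 [ 0.4427 -0.0867  0.0062]
39.8917 0.023768359451516636
```

View pics/s4.png

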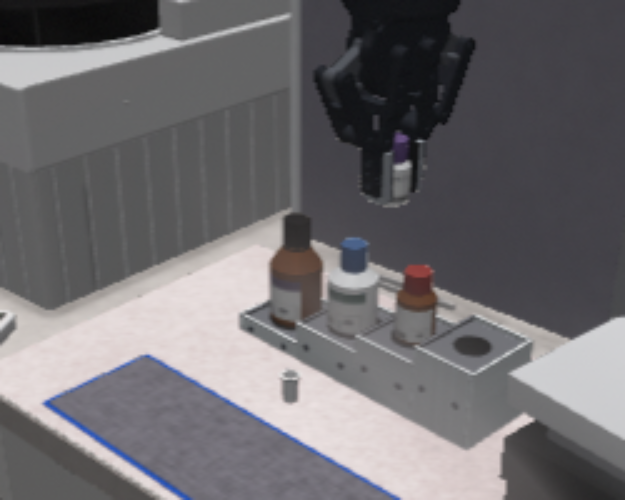

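The vial is held upright at (400,170 in the crop). Next I'll place it, back away and check the positions.

Run:
```python
from h import *
np.set_printoptions(precision=4,suppress=True)
place("vial")
bot.move_linear([.55,-.12,.30],v=.2); bot.move_to([.315,-.653,.33],ori())
for n in("top","scene"):
    d=imaging.get_image(n); cv2.imwrite(f"pics/{n}5.png",d["pixels"][...,::-1])
    C=cloud(d)
    for b,(p,t,h,o,D) in B.items():
        m=(abs(C[...,0]-t[0])<.03)&(abs(C[...,1]-t[1])<.027)&(C[...,2]>.1)&(C[...,2]<.125)
        v,u=np.nonzero(m)
        if n=="top": print(b,m.sum(),"cap",ray(d,(u.mean(),v.mean()),.112)[:2],"pad",t, np.median(C[m],axis=0))
a=cv2.imread("pics/top5.png")[90:270,130:350]; b=cv2.imread("pics/scene5.png")[100:280,130:350]
cv2.imwrite("pics/c5.png",cv2.resize(np.hstack([a,b]),None,fx=1.8,fy=1.8)); print(bot.read_time())
```

```text
F [ 0.16  0.11 -0.2 ] 0.023839690476458536
vial t 43.9667
amber 125 cap [0.635  0.0483] pad (0.637, 0.0472) [0.6357 0.0487 0.1099]
buffer 94 cap [ 0.6309 -0.0205] pad (0.6328, -0.0235) [ 0.6318 -0.0203  0.1097]
control 103 cap [ 0.627  -0.0905] pad (0.6289, -0.0892) [ 0.6274 -0.0911  0.1101]
vial 87 cap [ 0.622  -0.1473] pad (0.6251, -0.148) [ 0.6221 -0.1471  0.1098]
46.9083
```

View pics/c5.png

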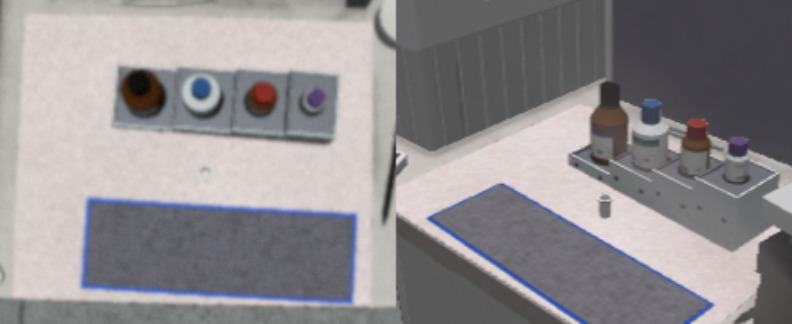

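All four bottles stand upright on their steps with the caps level at about 0.110 m, each within 4 mm of its pad centre. The cup is untouched at (205,170 in the crop).

```bash
python3 -c "
from rig import bot
print(bot.job_done())"
```

```text
the job is handed in; nothing more can be done
None
```

All four bottles stand upright on their steps, tallest on the lowest, each within about 4 mm of its pad centre; the cup was left in place, and the job was handed in at about 47 s.

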